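# Step the scan turntable on one click, then release its pawl and rewind it

### The job

Turn the black bar knob of the ratcheted scan turntable counterclockwise by one click, so that the sherd shows its last side. Then free the pawl by tipping its upright ball lever away from the knob until it lies back, and turn the knob back to the start, with its white line at the white start finger. Leave the pawl lying back.

Things in the scene. Friction and masses are not known exactly. Their poses are not given: they have to be found in the camera images.
- index_stage: Fixed base of the scan turntable: dark plate 150 x 330 mm, 18 high. Origin under the knob's axis on the desk; plate from y = -135 to +195 mm. Pawl pivot at (0, -95, 50) mm, along x. Platter (100 mm wide, with a sherd in putty, up to 105 mm high) at y = +130; it turns with the knob. White start finger at x = -70 mm.
- knob (a joint): Knob angle (rad), counterclockwise from above positive. 0: bar along the base's x, white line to the start finger (-x). Pawl down: turns on freely but not back past 0.524, 1.047, 1.571 (clicks). Starts just past 0.524; one click on is just past 1.047 (notch flat to 1.15, then it climbs to the next tooth). Friction 0.05 Nm, stays where left. Stops at -0.10, 1.75.
- knob_top (a point): Centre of the top of the black bar knob, 100 mm above the desk; turns with it: -x along its white line, y across the bar. Bar 52 long (x), 16 wide (y), 40 high, on a hub 44 across with its top 60 mm above the desk. Below it the toothed metal wheel, 108 across, top 39 mm above the desk.
- pawl (a joint): Pawl angle (rad): 0 down in the teeth, 1.3 laid back. Steel L-lever, about 60 g. Down: a flat arm reaches 53 mm from the pivot to the wheel (top 54 mm above desk); a post 9 thick stands up from the pivot, with a black ball 20 across, centre 102 mm above desk. Push post or ball to the base's -y (off the knob): past about 0.7 rad it falls back by itself and stays; below 0.45 it drops shut.

How it is judged:
By the outcome, as a careful person would: the job done as asked, in the order asked, and still so for the second after the job is handed in, with the robot touching nothing.
It also fails if it takes over 54 s, if anything falls off the work surface, if the arm or the gripper's body presses on something with over 40 N, if the wrist force passes 120 N, or if a joint passes its speed limit or range.

### The arm

A 6-joint arm with a two-finger parallel gripper is mounted at the origin on a cart in front of the work surface, level with it; the furniture and walls round the work are solid. World frame = base frame: x ahead of the robot, y to its left, z up, the work surface at z = 0. Lengths are in m, angles in rad, forces in N, time in s.
With the tool pointing down it reaches from about 0.325 to 0.9 m from the base axis. Payload 6.1 kg.
Tool frame: the origin (TCP) lies on the front face of the gripper's body, between the roots of the fingers; the fingertips stand 73 mm ahead of it and the grasp point (between the pads) lies 54 mm ahead of it; x points along the fingers, y is the direction in which the jaws open and shut, and the axes are right-handed (so a half turn about x gives the same grasp; the last joint's range is limited). The gripper opens to 85 mm and grips with 20 to 120 N. Pads are 22 mm wide; open, the fingers measure 114 mm over their backs; the gripper's body (76 mm by 85 mm) begins 54 mm behind the grasp point. The pads swing forward as they close: fully open they stand 13 mm farther back than shut.
Start: joints at [-1.231, 0.22, 1.526, -0, 1.395, -0.126], TCP at [0.281, -0.558, 0.304] pointing down, gripper open.
Joint ranges: [-2.98, 2.98], [-0.91, 2.08], [0.09, 2.57], [-1.24, 4.39], [0.2, 2.65], [-2.68, 2.68]. Speed limits (rad/s): [2.57, 2.57, 3.01, 3.14, 3.14, 3.14].

### API

Orientations are given as a unit quaternion [w, x, y, z].
In Python, from rig import bot gives the robot as it stands.
- The arm moves only by the shell command python3 -m pendant 'ROWS' [FORCE]. ROWS is a JSON object of lists of equal length, an entry for each row: "dp": the shift along the tool's x, y, z in cm, a list of three; "dr": the turn, a rotation vector about the tool's x, y, z in degrees, a list of three; "jaw": the opening, from 0 (shut) to 1 (fully open). A call has 1 to 10 rows; each row shifts and turns the pose as measured when the row begins, along the tool's axes as they then stand; what a row does not reach is not made up. A row lasts 1/12 s, in which the tool goes at most 41.7 mm and 7.16 degrees, less where a joint would pass 70% of its speed; a pose out of reach is approached as far as the arm can. A call with a gripper value outside its range is refused whole. The fingers move at their own pace and stop on an object; FORCE is the grip in N (left out, the last holds). Time passes only in rows, so rows that do not move let the fingers close. It gives the time, the measured TCP pose, the force and the opening at its end, in the units of the state.
- bot.get_state(): the state, without advancing time (a new reading comes with each control period).
- bot.snapshot(name): name is "side" or "top" or "wrist"; returns a dict with "color" (400x640x3 uint8, blue, green, red), "range_z" (400x640 float32, m along the optical axis (not along the pixel's ray), 0 where there is no reading), "vfov" (degrees; the focal length in pixels is half the picture's height over the tangent of half this angle, whatever the lens; pixels are square), "cx", "cy" (the principal point, pixels), "dist" ([k1, k2, p1, p2, k3] as OpenCV has them; the pictures are not rectified), "xyz" and "rotation" of the camera in the world. Camera axes: x right, y down, z forward; pixel columns grow to the right and rows downward; lengths in m; the calibration is good to about 2 mm. A picture is of the moment at which its call begins.
- bot.job_done(): hands the job in, once; it reports no verdict.
Trained networks look in a picture, given as the dict that the camera call returned (one of the last four; its "shot" number tells which), for a name from the list of things; names that differ only in an ending like _2 or _b are one class to them, and where a whole thing is asked for, a point or a joint stands for the part that bears it (a point fixed in the world has none). Each returns a list of dicts, best first, with "confidence" (0 to 1); they miss things now and then, are a little off and sometimes report something else, mostly with a low value. They report only what shows in the picture. A call takes as long as a camera call.
- bot.find_in(label, picture): "position" ([x, y, z] in m, in the coordinates of the camera as it stood for that picture, good to about 4 mm: the middle of the surface that is visible of it).
The state is a dict: "t": time; "qpos": joint angles; "joint_velocities": joint speeds; "effort": joint torques, N m; "position": TCP position; "orientation": TCP orientation; "ft_force": force on the tool from outside, world axes, zero at the start; "ft_torque": the same for the moment, N m; "width": finger opening in m.
Only numpy, scipy, OpenCV 4.12 (cv2) and the standard library are available. Lean on these libraries where they do the work, as an engineer would, in place of code of your own. Each camera call takes 0.05 s, during which the arm holds its last target. There are 200 camera calls.

## Working session

There is one attempt and no reset: what is moved stays moved. The work goes in short steps, Python scripts to look and compute and a shell command to move; the robot and the scene stay as the last step left them, time stands still between calls to the robot, and variables do not carry over. Pictures are saved under pics/ and viewed, about 8 in all and at most 12, crops included, and the job is handed in when it is done.

```bash
mkdir -p pics; cat > h.py <<'E'
import numpy as np, cv2
from rig import bot
def K(s):
    f=200/np.tan(np.radians(s["vfov"])/2); return np.array([[f,0,s["cx"]],[0,f,s["cy"]],[0,0,1.]])
def R_(s):
    r=np.array(s["rotation"],float)
    if r.size==4:
        from scipy.spatial.transform import Rotation as R
        return R.from_quat(np.roll(r,-1)).as_matrix()
    return r.reshape(3,3)
def cloud(s):
    h,w=s["range_z"].shape
    uv=np.stack(np.meshgrid(np.arange(w),np.arange(h)),-1).reshape(-1,1,2).astype(np.float64)
    n=cv2.undistortPoints(uv,K(s),np.array(s["dist"],float)).reshape(h,w,2)
    z=s["range_z"].astype(float); p=np.dstack([n*z[...,None],z])
    P=p@R_(s).T+np.array(s["xyz"]); P[z==0]=np.nan; return P
def proj(s,X):
    Rm=R_(s); c=(np.atleast_2d(X)-np.array(s["xyz"]))@Rm
    return cv2.projectPoints(c,np.zeros(3),np.zeros(3),K(s),np.array(s["dist"],float))[0].reshape(-1,2)
def find(l,s): return [(round(d["confidence"],2),np.round(R_(s)@np.array(d["position"])+np.array(s["xyz"]),4)) for d in bot.find_in(l,s)[:3]]
E
python3 - <<'E'
from h import *
im=[]
for n in ["top","side"]:
    s=bot.snapshot(n); im.append(s["color"])
    print(n,np.round(s["xyz"],3),np.array(s["rotation"]).shape)
    for l in ["index_stage","knob","knob_top","pawl"]: print(l,find(l,s))
    np.savez(f"/tmp/{n}.npz",**{k:s[k] for k in ["color","range_z","vfov","cx","cy","dist","xyz","rotation"]})
    cv2.imwrite(f"pics/{n}0.png",s["color"])
st=bot.get_state();print(st["t"],st["orientation"],st["width"])
E
```

```text
top [ 0.445 -0.214  0.956] (4,)
index_stage [(0.79, array([ 0.4877, -0.17  ,  0.0172]))]
knob [(0.65, array([ 0.4953, -0.1909,  0.0316])), (0.63, array([ 0.4913, -0.1692,  0.0201]))]
knob_top [(0.66, array([ 0.496 , -0.1933,  0.0285])), (0.54, array([ 0.5059, -0.272 ,  0.0531]))]
pawl [(0.55, array([ 0.5071, -0.2736,  0.0525]))]
side [0.461 0.425 0.653] (4,)
index_stage [(0.6, array([ 0.4942, -0.1106,  0.0159]))]
knob [(0.79, array([ 0.4951, -0.1787,  0.0352]))]
knob_top [(0.98, array([ 0.496 , -0.1812,  0.0335])), (0.18, array([ 0.492 , -0.1123,  0.0155]))]
pawl [(0.6, array([ 0.5094, -0.2815,  0.0752]))]
0.5 [ 0.16318098  0.68802145  0.16322274 -0.68800929] 0.08537707962404673
```

View pics/top0.png

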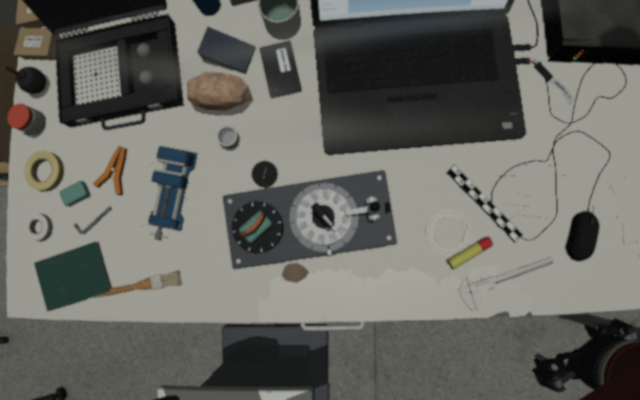

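View pics/side0.png

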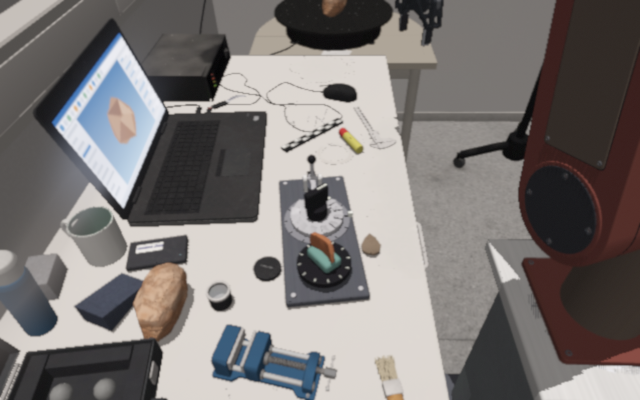

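```bash
python3 - <<'E'
from h import *
s=dict(np.load("/tmp/top.npz")); P=cloud(s)
def rect(zl,zh,c,r,nm):
    m=(P[...,2]>zl)&(P[...,2]<zh)&(np.hypot(P[...,0]-c[0],P[...,1]-c[1])<r)
    q=P[m]; 
    if len(q)<5: print(nm,len(q));return
    print(nm,len(q),q.mean(0).round(4),cv2.minAreaRect((q[:,:2]*1000).astype(np.float32)))
rect(.012,.022,(.49,-.17),.3,"plate")
rect(.09,.11,(.495,-.185),.05,"bar")
rect(.034,.043,(.495,-.185),.07,"wheel")
rect(.095,.12,(.51,-.28),.04,"ball")
E
```

```text
plate 12897 [ 0.5737 -0.2099  0.0186] ((583.6344604492188, -162.84909057617188), (410.4803771972656, 589.3145141601562), 2.0556020736694336)
bar 253 [ 0.4955 -0.1907  0.0995] ((495.8747253417969, -190.50894165039062), (51.177711486816406, 16.001445770263672), 40.881492614746094)
wheel 609 [ 0.4956 -0.1907  0.0364] ((495.3778076171875, -190.8052978515625), (104.20559692382812, 103.74229431152344), 32.821434020996094)
ball 93 [ 0.5082 -0.2837  0.1085] ((508.1721496582031, -283.8670654296875), (17.676294326782227, 17.511669158935547), 43.479835510253906)
```

The top view shows the plate with the platter at (258,227), the knob at (323,216), the pawl ball at (374,207) and the start finger at (329,252). The side view agrees. Knob centre is (0.496, -0.191), base yaw is about 7.6°, and the bar sits at 41° in the world, so about 33° relative to the base, which fits "just past 0.524". Next I'll work out the approach moves.

```bash
cat >> h.py <<'E'
from scipy.spatial.transform import Rotation as Ro
def to(x,y,z,yaw):
    "shift in tool axes (cm) to TCP xyz and turn about tool x (deg) so tool y lies at world yaw (mod 180)"
    st=bot.get_state(); R=Ro.from_quat(np.roll(st["orientation"],-1)).as_matrix()
    cur=np.degrees(np.arctan2(R[1,1],R[0,1])); d=(yaw-cur+90)%180-90
    print("t %.2f pos %s yaw %.1f q6 %.2f w %.4f tilt %s"%(st["t"],np.round(st["position"],4),cur,st["qpos"][5],st["width"],np.round(R[:,0],3)))
    print(" dp_cm",np.round(R.T@(np.array([x,y,z])-st["position"])*100,2),"turn about tool x",round(-d,1),"F",np.round(st["ft_force"],1))
E
python3 -c "
from h import *
to(.4957,-.1907,.20,131)"
```

```text
t 0.50 pos [ 0.2807 -0.5584  0.3039] yaw -63.3 q6 -0.13 w 0.0854 tilt [ 0.  0. -1.]
 dp_cm [ 10.39 -23.2  -35.72] turn about tool x -14.3 F [-0.3 -0.1 -0. ]
```

```bash
python3 -m pendant '{"dp":[[0,-2.3,-3.4],[0,-2.3,-3.4],[0,-2.3,-3.4],[0,-2.3,-3.4],[0,-2.3,-3.4],[0,-2.3,-3.4],[0,-2.3,-3.4],[0,-2.3,-3.4],[0,-2.3,-3.4],[0,-2.3,-3.4]],"dr":[[0,0,0],[0,0,0],[0,0,0],[0,0,0],[0,0,0],[0,0,0],[0,0,0],[0,0,0],[0,0,0],[0,0,0]],"jaw":[0.8,0.8,0.8,0.8,0.8,0.8,0.8,0.8,0.8,0.8]}'; python3 -c "
from h import *
to(.4957,-.1907,.20,131)"
```

```text
t: 1.33
position: [0.482, -0.1994, 0.3032]
orientation: [0.16, 0.69, 0.156, -0.689]
ft_force: [1.1, -0.8, 0.3]
width: 0.0682
t 1.33 pos [ 0.482  -0.1994  0.3032] yaw -64.2 q6 0.58 w 0.0682 tilt [ 0.002 -0.005 -1.   ]
 dp_cm [10.32 -0.25 -1.62] turn about tool x -15.2 F [ 1.1 -0.8  0.3]
```

```bash
python3 -m pendant '{"dp":[[0,-0.2,-1.6],[0,0,0],[3,0,0],[3,0,0],[3,0,0],[0,0,0]],"dr":[[0,0,0],[-7,0,0],[-7,0,0],[-1,0,0],[0,0,0],[0,0,0]],"jaw":[0.7,0.7,0.7,0.7,0.7,0.7]}'; python3 - <<'E'
from h import *
to(.4957,-.1907,.14,131)
s=bot.snapshot("wrist"); P=cloud(s); cv2.imwrite("pics/w1.png",s["color"])
m=(P[...,2]>.09)&(P[...,2]<.11)&(np.hypot(P[...,0]-.4957,P[...,1]+.1907)<.05)
q=P[m]; print(len(q)); 
if len(q)>5: print(q.mean(0),cv2.minAreaRect((q[:,:2]*1000).astype(np.float32)))
E
```

```text
t: 1.83
position: [0.5031, -0.181, 0.2155]
orientation: [0.259, 0.663, 0.251, -0.656]
ft_force: [-0.8, 2.0, -1.4]
width: 0.0599
t 1.83 pos [ 0.5031 -0.181   0.2155] yaw -47.7 q6 0.34 w 0.0599 tilt [ 0.013 -0.007 -1.   ]
 dp_cm [7.54 0.11 1.24] turn about tool x 1.3 F [-0.8  2.  -1.4]
1513
[ 0.49665642 -0.18783957  0.09839771] ((494.836181640625, -189.57373046875), (52.211097717285156, 16.03459358215332), 40.48493194580078)
```

View pics/w1.png

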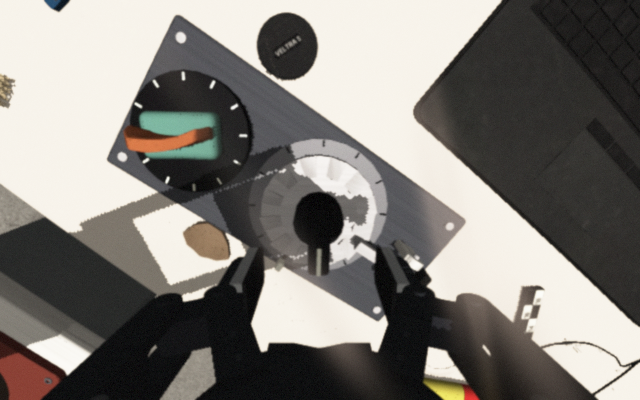

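The wrist view shows the bar at (319,250) centred between the fingers, with its white line pointing toward the camera's bottom edge. Knob pose is confirmed to about 1 mm. Now descending.

```bash
python3 -m pendant '{"dp":[[0,0.1,1.2],[0,0,0],[2.5,0,0],[2.5,0,0],[1.5,0,0],[0.8,0,0],[0,0,0]],"dr":[[1.3,0,0],[0,0,0],[0,0,0],[0,0,0],[0,0,0],[0,0,0],[0,0,0]],"jaw":[0.7,0.7,0.7,0.7,0.7,0.7,0.7]}'; python3 - <<'E'
from h import *
to(.4952,-.190,.141,130.7)
E
```

```text
t: 2.47
position: [0.5035, -0.1993, 0.1593]
orientation: [0.256, 0.673, 0.233, -0.654]
ft_force: [-0.8, -0.5, 0.4]
width: 0.0596
t 2.47 pos [ 0.5035 -0.1993  0.1593] yaw -49.5 q6 0.34 w 0.0596 tilt [ 0.037 -0.022 -0.999]
 dp_cm [ 1.78 -1.32  0.05] turn about tool x -0.2 F [-0.8 -0.5  0.4]
```

```bash
cat >> h.py <<'E'
def go(x,y,z,yaw):
    to(x,y,z,yaw)
    st=bot.get_state(); R=Ro.from_quat(np.roll(st["orientation"],-1)).as_matrix()
    a=np.radians(yaw); 
    best=min((np.column_stack([[0,0,-1],k*np.array([np.cos(a),np.sin(a),0]),np.cross([0,0,-1],k*np.array([np.cos(a),np.sin(a),0]))]) for k in (1,-1)),key=lambda D:Ro.from_matrix(R.T@D).magnitude())
    print(" dr full",np.round(Ro.from_matrix(R.T@best).as_rotvec(degrees=True),1))
E
python3 -c "
from h import *
go(.4952,-.190,.141,130.7)"
```

```text
t 2.47 pos [ 0.5035 -0.1993  0.1593] yaw -49.5 q6 0.34 w 0.0596 tilt [ 0.037 -0.022 -0.999]
 dp_cm [ 1.78 -1.32  0.05] turn about tool x -0.2 F [-0.8 -0.5  0.4]
 dr full [-0.2 -0.8 -2.3]
```

```bash
python3 -m pendant '{"dp":[[0,-1.3,0],[0,0,0],[0,0,0]],"dr":[[0,-0.8,-2.3],[0,0,0],[0,0,0]],"jaw":[0.7,0.7,0.7]}' ; python3 -c "
from h import *
go(.4952,-.190,.141,130.7)"
```

```text
t: 2.72
position: [0.4969, -0.1916, 0.1637]
orientation: [0.246, 0.665, 0.242, -0.662]
ft_force: [-0.6, 0.2, 0.2]
width: 0.0595
t 2.72 pos [ 0.4969 -0.1916  0.1637] yaw -49.6 q6 0.35 w 0.0595 tilt [ 0.006 -0.003 -1.   ]
 dp_cm [ 2.27 -0.25  0.03] turn about tool x -0.3 F [-0.6  0.2  0.2]
 dr full [-0.3 -0.1 -0.4]
```

```bash
python3 -m pendant '{"dp":[[1.1,-0.2,0],[1.1,0,0],[0,0,0],[0,0,0]],"dr":[[0,0,-0.4],[0,0,0],[0,0,0],[0,0,0]],"jaw":[0.7,0.7,0.7,0.7]}' ; python3 -c "
from h import *
go(.4952,-.190,.141,130.7)"
```

```text
t: 3.05
position: [0.4981, -0.192, 0.1432]
orientation: [0.246, 0.666, 0.242, -0.661]
ft_force: [0.3, -0.7, -1.0]
width: 0.0597
t 3.05 pos [ 0.4981 -0.192   0.1432] yaw -49.7 q6 0.35 w 0.0597 tilt [ 0.009 -0.002 -1.   ]
 dp_cm [ 0.21 -0.34  0.1 ] turn about tool x -0.4 F [ 0.3 -0.7 -1. ]
 dr full [-0.3 -0.3 -0.4]
```

```bash
python3 -m pendant '{"dp":[[0.2,-0.35,0.1],[0,0,0],[0,0,0],[0,0,0],[0,0,0],[0,0,0],[0,0,0]],"dr":[[-0.3,-0.3,-0.4],[0,0,0],[0,0,0],[0,0,0],[0,0,0],[0,0,0],[0,0,0]],"jaw":[0.7,0.4,0.1,0.1,0.1,0.1,0.1]}' 40; python3 -c "
from h import *
go(.4952,-.190,.141,130.7)"
```

```text
t: 3.63
position: [0.495, -0.1903, 0.1403]
orientation: [-0.246, -0.663, -0.246, 0.663]
ft_force: [-0.8, -0.1, -0.7]
width: 0.0157
t 3.63 pos [ 0.495  -0.1903  0.1403] yaw -49.3 q6 0.35 w 0.0157 tilt [ 0.    -0.001 -1.   ]
 dp_cm [-0.07 -0.01 -0.03] turn about tool x -0.0 F [-0.8 -0.1 -0.7]
 dr full [-0.  0. -0.]
```

```bash
python3 -m pendant '{"dp":[[0,0,0],[0,0,0],[0,0,0],[0,0,0],[0,0,0],[0,0,0],[0,0,0]],"dr":[[-5,0,0],[-5,0,0],[-5,0,0],[-5,0,0],[-5,0,0],[0,0,0],[0,0,0]],"jaw":[0.1,0.1,0.1,0.1,0.1,0.1,0.1]}' ; python3 - <<'E'
from h import *
go(.4952,-.190,.1405,70.6+90)
s=dict(np.load("/tmp/top.npz")); P=cloud(s)
g=s["color"].max(2)
m=((P[...,2]>.008)&(P[...,2]<.06)&(abs(P[...,0]-.49)<.13)&(abs(P[...,1]+.165)<.2)&(g<140)).astype(np.uint8)
n,l,stt,c=cv2.connectedComponentsWithStats(cv2.morphologyEx(m,cv2.MORPH_OPEN,np.ones((3,3))))
k=1+np.argmax(stt[1:,4]); q=P[l==k]; q=q[q[:,2]<.024]
print(stt[k],cv2.minAreaRect((q[:,:2]*1000).astype(np.float32)))
E
```

```text
t: 4.22
position: [0.4952, -0.1905, 0.1404]
orientation: [-0.389, -0.591, -0.388, 0.591]
ft_force: [1.2, -0.5, -0.5]
width: 0.015
t 4.22 pos [ 0.4952 -0.1905  0.1404] yaw -23.3 q6 -0.11 w 0.0150 tilt [ 0.001 -0.001 -1.   ]
 dp_cm [-0.01 -0.02 -0.04] turn about tool x -3.9 F [ 1.2 -0.5 -0.5]
 dr full [-3.9  0.  -0. ]
[ 223  170  174   99 9472] ((491.71533203125, -160.4042510986328), (150.61837768554688, 331.79736328125), 7.749032974243164)
```

```bash
python3 -m pendant '{"dp":[[0,0,0],[0,0,0],[0,0,0]],"dr":[[-4,0,0],[0,0,0],[0,0,0]],"jaw":[0.1,0.1,0.1]}' ; python3 - <<'E'
from h import *
go(.4952,-.190,.1405,160.75)
s=bot.snapshot("top"); P=cloud(s)
m=(P[...,2]>.02)&(P[...,2]<.09)&(np.hypot(P[...,0]-.477,P[...,1]+.061)<.03)
q=P[m]; print(len(q),cv2.minAreaRect((q[:,:2]*1000).astype(np.float32)))
E
```

```text
t: 4.47
position: [0.4952, -0.1905, 0.1403]
orientation: [-0.407, -0.578, -0.407, 0.578]
ft_force: [1.4, -1.1, -1.8]
width: 0.0152
t 4.47 pos [ 0.4952 -0.1905  0.1403] yaw -19.7 q6 -0.17 w 0.0152 tilt [ 0.    -0.001 -1.   ]
 dp_cm [-0.02 -0.02 -0.04] turn about tool x -0.5 F [ 1.4 -1.1 -1.8]
 dr full [-0.5  0.  -0. ]
253 ((465.0312194824219, -76.91590118408203), (20.05582618713379, 55.02166748046875), 53.25660705566406)
```

```bash
python3 -m pendant '{"dp":[[0,0,0],[0,0,0],[0,0,0],[-2,0,0],[-3,0,0],[-3,0,0],[-2,0,0],[0,0,0],[0,0,0]],"dr":[[0,0,0],[0,0,0],[0,0,0],[0,0,0],[0,0,0],[0,0,0],[0,0,0],[0,0,0],[0,0,0]],"jaw":[0.5,0.5,0.5,0.5,0.5,0.5,0.5,0.5,0.5]}' ; cat >> h.py <<'E'
def bar(cam,name=None):
    s=bot.snapshot(cam); P=cloud(s)
    if name: cv2.imwrite(f"pics/{name}.png",s["color"])
    m=(P[...,2]>.09)&(P[...,2]<.108)&(np.hypot(P[...,0]-.4952,P[...,1]+.19)<.045)
    q=P[m]; r=cv2.minAreaRect((q[:,:2]*1000).astype(np.float32)) if len(q)>5 else None
    print("bar",len(q),r)
    m=(P[...,2]>.03)&(P[...,2]<.13)&(np.hypot(P[...,0]-.5105,P[...,1]+.296)<.05)
    b=P[m]
    if len(b)>5: t=b[b[:,2]>b[:,2].max()-.01]; print("pawl top",len(t),t.mean(0).round(4),t[:,2].max())
    return s,P
E
python3 -c "
from h import *
bar('wrist','w2')
u=np.array([np.sin(np.radians(7.75)),-np.cos(np.radians(7.75))])
p=np.array([.4952,-.190])+.055*u
go(*p,.22,97.75)"
```

```text
t: 5.27
position: [0.4937, -0.1893, 0.2432]
orientation: [-0.403, -0.579, -0.406, 0.581]
ft_force: [0.3, -0.2, 0.3]
width: 0.0425
bar 1239 ((494.6955261230469, -188.8867950439453), (51.15652084350586, 15.540186882019043), 70.34119415283203)
pawl top 30 [ 0.4988 -0.2795  0.1038] 0.10707051345807672
t 5.32 pos [ 0.4939 -0.1894  0.2432] yaw -20.2 q6 -0.16 w 0.0429 tilt [-0.003  0.002 -1.   ]
 dp_cm [2.31 2.73 4.87] turn about tool x 62.0 F [ 0.7 -1.2  0.2]
 dr full [62.   0.1  0.2]
```

View pics/w2.png

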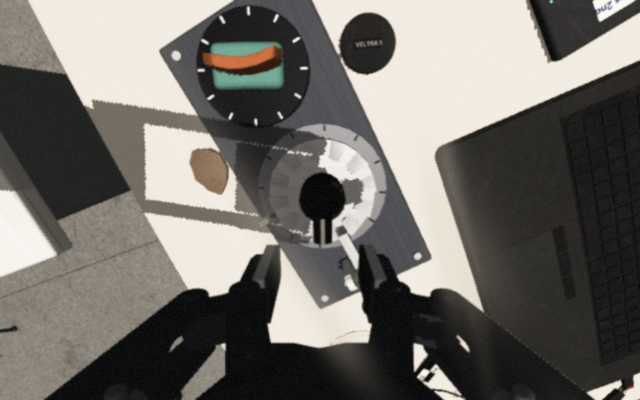

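The wrist view shows the bar at (322,225), with the pawl arm at (345,240) toward the ball. The bar is 62.6° from the base's x, which is 1.09 rad and in the right notch. Next is the pawl: jaws shut and along base x, with the finger between knob and ball.

```bash
python3 -m pendant '{"dp":[[0,0,0],[0,0,0],[0,0,0],[0,0,0],[0,0,0]],"dr":[[-7,0,0],[-7,0,0],[-7,0,0],[-7,0,0],[0,0,0]],"jaw":[0,0,0,0,0]}' ; python3 -c "
from h import *
go(.503,-.2475,.155,7.75)"
```

```text
t: 5.73
position: [0.4912, -0.1879, 0.2359]
orientation: [0.531, 0.46, 0.541, -0.462]
ft_force: [-0.1, 0.1, -0.8]
width: -0.0
t 5.73 pos [ 0.4912 -0.1879  0.2359] yaw 8.6 q6 -0.67 w -0.0000 tilt [-0.012  0.007 -1.   ]
 dp_cm [8.04 0.35 6.14] turn about tool x 0.9 F [-0.1  0.1 -0.8]
 dr full [ 0.9 -0.5  0.6]
```

```bash
python3 -m pendant '{"dp":[[0,0.3,3],[0,0,3],[0,0,0],[0,0,0]],"dr":[[0.9,-0.5,0.6],[0,0,0],[0,0,0],[0,0,0]],"jaw":[0,0,0,0]}' ; python3 -c "
from h import *
go(.503,-.2475,.155,7.75)"
```

```text
t: 6.07
position: [0.5009, -0.2463, 0.2292]
orientation: [0.526, 0.468, 0.532, -0.469]
ft_force: [-0.3, 0.1, 0.5]
width: -0.0002
t 6.07 pos [ 0.5009 -0.2463  0.2292] yaw 6.9 q6 -0.72 w -0.0002 tilt [-0.007  0.005 -1.   ]
 dp_cm [7.42 0.25 0.19] turn about tool x -0.8 F [-0.3  0.1  0.5]
 dr full [-0.8 -0.3  0.4]
```

```bash
python3 -m pendant '{"dp":[[2.5,0.25,0.2],[2.5,0,0],[0,0,0],[0,0,0]],"dr":[[-0.8,-0.3,0.4],[0,0,0],[0,0,0],[0,0,0]],"jaw":[0,0,0,0]}' ; python3 -c "
from h import *
go(.503,-.2475,.155,7.75)"
```

```text
t: 6.4
position: [0.5026, -0.2465, 0.1761]
orientation: [0.529, 0.468, 0.531, -0.468]
ft_force: [1.1, -0.3, 0.7]
width: 0.0004
t 6.40 pos [ 0.5026 -0.2465  0.1761] yaw 7.1 q6 -0.72 w 0.0004 tilt [-0.002  0.002 -1.   ]
 dp_cm [2.11 0.03 0.11] turn about tool x -0.6 F [ 1.1 -0.3  0.7]
 dr full [-0.6 -0.1  0.1]
```

```bash
python3 -m pendant '{"dp":[[2.1,0,0.1],[0,0,0],[0,0,1],[0,0,1],[0,0,1],[0,0,1],[0,0,1],[0,0,0]],"dr":[[-0.5,0,0],[0,0,0],[0,0,0],[0,0,0],[0,0,0],[0,0,0],[0,0,0],[0,0,0]],"jaw":[0,0,0,0,0,0,0,0]}' ; python3 -c "
from h import *
go(.503+.065*.135,-.2475-.065*.991,.155,7.75)"
```

```text
t: 7.07
position: [0.5127, -0.3025, 0.1633]
orientation: [0.534, 0.467, 0.53, -0.466]
ft_force: [-0.3, 0.1, -0.0]
width: -0.0001
t 7.07 pos [ 0.5127 -0.3025  0.1633] yaw 7.5 q6 -0.80 w -0.0001 tilt [ 0.005 -0.003 -1.   ]
 dp_cm [ 0.83 -0.22  0.92] turn about tool x -0.3 F [-0.3  0.1 -0. ]
 dr full [-0.3  0.2 -0.3]
```

```bash
python3 -m pendant '{"dp":[[0.3,-0.2,1],[0,0,1],[0,0,0.7],[0,0,0]],"dr":[[0,0,0],[0,0,0],[0,0,0],[0,0,0]],"jaw":[0,0,0,0]}' ; python3 -c "
from h import *
s=bot.snapshot('side'); cv2.imwrite('pics/s2.png',cv2.resize(s['color'][130:260,240:400],None,fx=4,fy=4))
go(.503,-.2475,.155,7.75)"
```

```text
t: 7.4
position: [0.5145, -0.334, 0.161]
orientation: [0.534, 0.467, 0.529, -0.466]
ft_force: [-0.0, 0.1, -0.0]
width: -0.0004
t 7.45 pos [ 0.5144 -0.3334  0.1609] yaw 7.4 q6 -0.83 w -0.0005 tilt [ 0.006 -0.003 -1.   ]
 dp_cm [ 0.56 -0.03 -8.67] turn about tool x -0.4 F [-0.7 -0.6 -0.1]
 dr full [-0.4  0.2 -0.3]
```

View pics/s2.png

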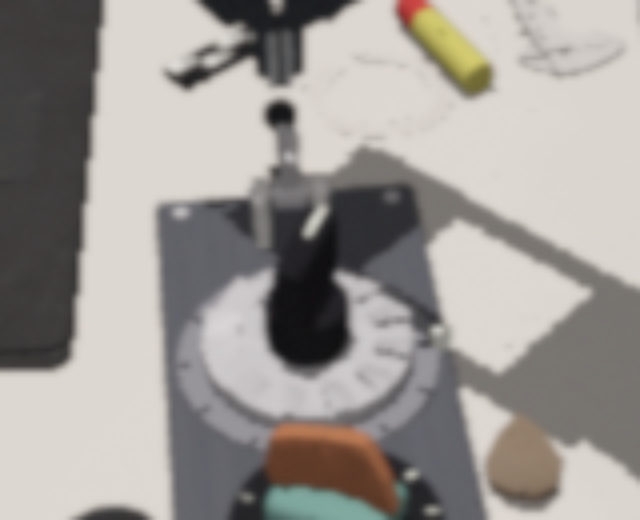

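The ball is still at (310,158) in the full picture, so the pawl still seems upright, with the finger now beyond it. I'll check the pawl by depth.

```bash
python3 - <<'E'
from h import *
for c in ("side","top"):
    s=bot.snapshot(c); P=cloud(s)
    u=np.array([.1348,-.991]); x=np.array([.991,.1348])
    d=P[...,:2]-np.array([.4952,-.190]); Y=d@u; X=d@x
    m=(abs(X)<.02)&(Y>.03)&(Y<.2)&(P[...,2]>.025)&(P[...,2]<.2)
    for a in np.arange(.03,.2,.01):
        k=m&(Y>=a)&(Y<a+.01)
        if k.sum(): print(c,round(a,2),k.sum(),np.round(np.percentile(P[k][:,2],[0,50,100]),3))
    if c=="top": cv2.imwrite("pics/t2.png",cv2.resize(s["color"][150:290,220:420],None,fx=4,fy=4,interpolation=cv2.INTER_CUBIC))
E
```

```text
side 0.04 8 [0.031 0.032 0.034]
side 0.06 15 [0.087 0.094 0.099]
side 0.07 16 [0.089 0.097 0.1  ]
side 0.08 123 [0.025 0.052 0.102]
side 0.09 62 [0.038 0.056 0.072]
side 0.1 1 [0.052 0.052 0.052]
side 0.12 222 [0.031 0.173 0.197]
side 0.13 487 [0.038 0.136 0.2  ]
side 0.14 59 [0.058 0.073 0.153]
side 0.15 9 [0.124 0.135 0.144]
top 0.03 52 [0.028 0.032 0.037]
top 0.04 25 [0.03  0.035 0.04 ]
top 0.05 2 [0.035 0.035 0.035]
top 0.08 31 [0.026 0.056 0.101]
top 0.09 69 [0.043 0.058 0.086]
top 0.1 51 [0.031 0.056 0.061]
top 0.11 25 [0.056 0.058 0.061]
top 0.12 43 [0.026 0.057 0.063]
top 0.13 4 [0.03  0.04  0.041]
```

By depth the pawl is laid back: arm tip at z≈0.10 and 70-80 mm from the knob, with nothing above 0.063 at 100-130 mm (the ball down). Lifting off and returning to the knob.

```bash
python3 -m pendant '{"dp":[[-3,0,0],[-3,0,0],[-2,0,0],[0,0,-3.5],[0,0,-3.5],[0,0,-3.5],[0,0,-3],[0,0,0],[0,0,0]],"dr":[[0,0,0],[0,0,0],[0,0,0],[0,0,0],[0,0,0],[0,0,0],[0,0,0],[0,0,0],[0,0,0]],"jaw":[0,0,0,0.6,0.6,0.6,0.6,0.6,0.6]}' ; python3 -c "
from h import *
bar('wrist','w3')
go(.4952,-.190,.1405,160.3)"
```

```text
t: 8.3
position: [0.4942, -0.1887, 0.2429]
orientation: [0.532, 0.467, 0.531, -0.465]
ft_force: [0.7, -0.6, -0.3]
width: 0.0513
bar 1286 ((494.8038024902344, -189.05897521972656), (51.79842758178711, 16.352397918701172), 70.51475524902344)
pawl top 203 [ 0.5049 -0.264   0.098 ] 0.10141748169466969
t 8.35 pos [ 0.4942 -0.1888  0.2428] yaw 7.5 q6 -0.65 w 0.0511 tilt [ 0.003  0.002 -1.   ]
 dp_cm [10.23  0.05  0.15] turn about tool x 27.2 F [ 1.1  0.7 -0.8]
 dr full [27.2 -0.2 -0.2]
```

View pics/w3.png

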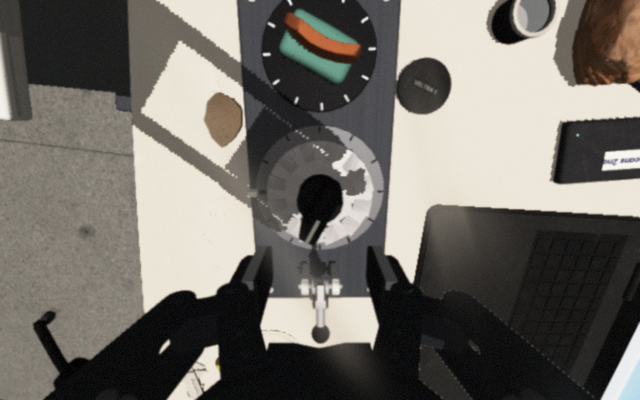

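The pawl lies back, with its ball at (320,333) and post at (320,300). The knob is unchanged at 70.5° world. Turning and going down.

```bash
python3 -m pendant '{"dp":[[0,0,0],[0,0,0],[0,0,0],[0,0,0],[0,0,0],[2.5,0,0],[2.5,0,0],[2,0,0],[0,0,0],[0,0,0]],"dr":[[7,0,0],[7,0,0],[7,0,0],[6.2,0,0],[0,0,0],[0,0,0],[0,0,0],[0,0,0],[0,0,0],[0,0,0]],"jaw":[0.6,0.6,0.6,0.6,0.6,0.6,0.6,0.6,0.6,0.6]}' ; python3 -c "
from h import *
go(.4951,-.190,.1405,160.4)"
```

```text
t: 9.18
position: [0.4968, -0.1971, 0.1721]
orientation: [0.407, 0.581, 0.403, -0.578]
ft_force: [0.4, 0.3, 0.6]
width: 0.0514
t 9.18 pos [ 0.4968 -0.1971  0.1721] yaw -20.1 q6 -0.18 w 0.0514 tilt [ 0.007 -0.002 -1.   ]
 dp_cm [ 3.16 -0.43 -0.61] turn about tool x -0.5 F [0.4 0.3 0.6]
 dr full [-0.5 -0.  -0.4]
```

```bash
python3 -m pendant '{"dp":[[0,-0.4,-0.6],[0,0,0],[1.5,0,0],[1.5,0,0],[0,0,0],[0,0,0]],"dr":[[-0.5,0,-0.4],[0,0,0],[0,0,0],[0,0,0],[0,0,0],[0,0,0]],"jaw":[0.6,0.6,0.6,0.6,0.6,0.6]}' ; python3 -c "
from h import *
go(.4951,-.190,.1405,160.4)"
```

```text
t: 9.68
position: [0.4988, -0.1919, 0.1491]
orientation: [0.412, 0.578, 0.406, -0.575]
ft_force: [-0.6, 0.2, 0.5]
width: 0.0514
t 9.68 pos [ 0.4988 -0.1919  0.1491] yaw -19.3 q6 -0.18 w 0.0514 tilt [ 0.009 -0.004 -1.   ]
 dp_cm [ 0.85 -0.43 -0.06] turn about tool x 0.3 F [-0.6  0.2  0.5]
 dr full [ 0.3  0.1 -0.6]
```

```bash
python3 -m pendant '{"dp":[[0.8,-0.45,-0.1],[0,0,0],[0,0,0]],"dr":[[0.3,0.1,-0.6],[0,0,0],[0,0,0]],"jaw":[0.6,0.6,0.6]}' ; python3 -c "
from h import *
go(.4951,-.190,.1405,160.4)"
```

```text
t: 9.93
position: [0.4963, -0.19, 0.1439]
orientation: [0.409, 0.578, 0.407, -0.577]
ft_force: [-0.2, 0.1, -0.1]
width: 0.0513
t 9.93 pos [ 0.4963 -0.19    0.1439] yaw -19.5 q6 -0.17 w 0.0513 tilt [ 0.003 -0.001 -1.   ]
 dp_cm [ 0.34 -0.11  0.04] turn about tool x 0.1 F [-0.2  0.1 -0.1]
 dr full [ 0.1  0.  -0.2]
```

```bash
python3 -m pendant '{"dp":[[0.3,-0.1,0],[0,0,0],[0,0,0],[0,0,0],[0,0,0],[0,0,0]],"dr":[[0,0,0],[0,0,0],[0,0,0],[0,0,0],[0,0,0],[0,0,0]],"jaw":[0.3,0.1,0.1,0.1,0.1,0.1]}' && python3 -m pendant '{"dp":[[0,0,0],[0,0,0],[0,0,0],[0,0,0],[0,0,0],[0,0,0],[0,0,0],[0,0,0],[0,0,0],[0,0,0]],"dr":[[5,0,0],[5,0,0],[5,0,0],[5,0,0],[5,0,0],[5,0,0],[5,0,0],[5,0,0],[0,0,0],[0,0,0]],"jaw":[0.1,0.1,0.1,0.1,0.1,0.1,0.1,0.1,0.1,0.1]}' ; python3 -c "
from h import *
go(.4952,-.190,.1405,97.75)"
```

```text
t: 10.43
position: [0.4955, -0.1898, 0.1421]
orientation: [0.409, 0.578, 0.407, -0.577]
ft_force: [-0.5, 0.7, -0.0]
width: 0.0153
t: 11.27
position: [0.4956, -0.1899, 0.1421]
orientation: [0.177, 0.686, 0.175, -0.684]
ft_force: [0.1, 0.0, 0.5]
width: 0.0158
t 11.27 pos [ 0.4956 -0.1899  0.1421] yaw -61.2 q6 0.55 w 0.0158 tilt [ 0.003 -0.002 -1.   ]
 dp_cm [ 0.16 -0.01  0.04] turn about tool x 21.0 F [0.1 0.  0.5]
 dr full [21.  -0.1 -0.2]
```

```bash
python3 -m pendant '{"dp":[[0,0,0],[0,0,0],[0,0,0],[0,0,0],[0,0,0],[0,0,0]],"dr":[[5.2,0,0],[5.2,0,0],[5.2,0,0],[5.2,0,0],[0,0,0],[0,0,0]],"jaw":[0.1,0.1,0.1,0.1,0.1,0.1]}' ; python3 -c "
from h import *
go(.4952,-.190,.1405,97.75)"
```

```text
t: 11.77
position: [0.4956, -0.1899, 0.1421]
orientation: [0.051, 0.706, 0.049, -0.705]
ft_force: [-0.7, 0.5, 1.7]
width: 0.0158
t 11.77 pos [ 0.4956 -0.1899  0.1421] yaw -81.9 q6 0.92 w 0.0158 tilt [ 0.002 -0.002 -1.   ]
 dp_cm [0.16 0.01 0.04] turn about tool x 0.4 F [-0.7  0.5  1.7]
 dr full [ 0.4 -0.1 -0.1]
```

```bash
python3 -m pendant '{"dp":[[0,0,0],[0,0,0],[0,0,0],[0,0,0],[0,0,0],[-2,0,0],[-3,0,0],[-3,0,0],[-2,0,0],[0,0,0]],"dr":[[0.5,0,0],[0,0,0],[0,0,0],[0,0,0],[0,0,0],[0,0,0],[0,0,0],[0,0,0],[0,0,0],[0,0,0]],"jaw":[0.1,0.1,0.5,0.5,0.5,0.5,0.5,0.5,0.5,0.5]}' ; python3 -c "
from h import *
s,P=bar('wrist','w4')
g=s['color'].max(2)
m=((P[...,2]>.008)&(P[...,2]<.06)&(abs(P[...,0]-.49)<.13)&(abs(P[...,1]+.165)<.2)&(g<140)).astype(np.uint8)
go(.4952,-.190,.1405,97.75)"
```

```text
t: 12.6
position: [0.494, -0.189, 0.2434]
orientation: [-0.051, -0.704, -0.052, 0.706]
ft_force: [1.0, -0.2, 0.9]
width: 0.0427
bar 1227 ((494.8967590332031, -190.0647735595703), (51.36558532714844, 15.372270584106445), 8.04845905303955)
pawl top 307 [ 0.5054 -0.2645  0.0979] 0.10242074866758055
t 12.65 pos [ 0.4935 -0.1888  0.2417] yaw -81.7 q6 0.91 w 0.0424 tilt [-0.003  0.001 -1.   ]
 dp_cm [10.12  0.16 -0.18] turn about tool x 0.6 F [ 0.9  0.6 -0.1]
 dr full [0.6 0.2 0.1]
```

View pics/w4.png

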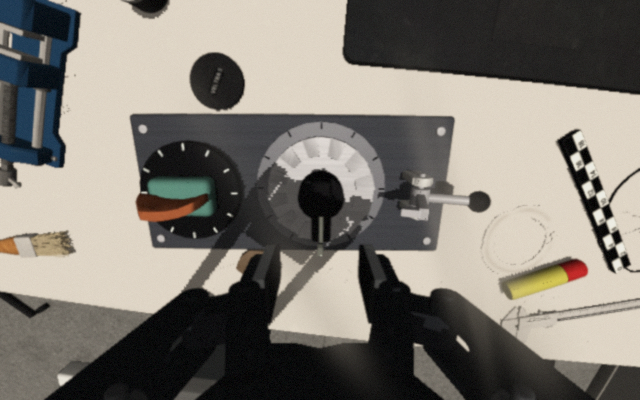

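The white line at (321,228) points straight at the start finger at (321,248). The pawl lies back with its ball at (479,202), and the gripper is clear. Handing in.

```bash
python3 -c "
from h import *
print(bot.job_done())"
```

```text
the job is handed in; nothing more can be done
None
```

The job is done in the order asked and was handed in at about 12.7 s of the 54 s allowed.

- **One click on:** I turned the knob counterclockwise to about 1.09 rad, inside the flat of the notch (1.047 to 1.15). A wrist picture after I let go confirmed the angle.
- **Pawl freed:** I tipped the lever away from the knob with the closed fingers until it fell back. A side picture first made it look still upright. The depth readings and the next wrist picture showed it laid back, with the knob unmoved.
- **Back to start:** I turned the knob back and let go. The bar measured 8.05° against a base yaw of 7.75°, so it is about 0.3° from the start. In the picture its white line points at the start finger.

In that last picture the pawl was still lying back and the gripper was about 10 cm clear, touching nothing. The force readings I saw stayed around 2 N or less. I took no picture after handing in.

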